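Rack the large grinding wheel

ROBOT

A 6-joint arm with a two-finger parallel gripper is mounted at the origin on a cart in front of the work surface, level with it; the furniture and walls round the work are solid. World frame = base frame: x ahead of the robot, y to its left, z up, the work surface at z = 0. Lengths are in mm, angles in rad, forces in N, time in s.
With the tool pointing down it reaches from about 400 to 925 mm from the base axis. Payload 12.5 kg.
Tool frame: the origin (TCP) lies on the centre line of the jaws, within the pads' length; the fingertips stand 14 mm ahead of it and the grasp point (between the pads) lies 5 mm behind it; z points along the fingers, x is the direction in which the jaws open and shut, and the axes are right-handed (so a half turn about z gives the same grasp; the last joint's range is limited). The gripper opens to 95 mm and grips with 3 to 60 N. Pads are 20 mm wide; open, the fingers measure 119 mm over their backs; the gripper's body (75 mm by 180 mm) begins 59 mm behind the grasp point.
Start: joints at [1.112, 0.491, 1.559, -0, 1.092, -0.106], TCP at [215.939, 586.532, 194.961] pointing down, gripper open.
Joint ranges: [-3.1, 3.1], [-0.84, 2.19], [0.05, 2.79], [-1.13, 4.28], [0.06, 2.93], [-2.69, 2.69]. Speed limits (rad/s): [2.22, 2.22, 2.79, 3.14, 3.14, 3.14].

INTERFACE

Orientations are given as [roll, pitch, yaw] about the fixed x, y, z axes, in that order (R = Rz(yaw) Ry(pitch) Rx(roll)).
In Python, from cell import state, read_camera, job_done gives the robot as it stands.
- The arm moves only by the shell command python3 -m handwheel 'ROWS'. ROWS is JSON, a list of rows, each an object of numbers: "hand": the finger opening in m, from 0 to 0.0951; "x", "y", "z": the shift along the world's x, y, z in m; "spin": the turn about the world's z in units of 5 degrees (1.0 is 5 degrees). In form: [{"hand": .., "x": .., "y": .., "z": .., "spin": ..}, ...]. A call has 1 to 20 rows; each row is the pose to reach, as a shift and turn from the pose commanded when the call began; what a row does not reach only later rows make up. A row lasts 1/12 s, in which the tool goes at most 41.7 mm and 7.16 degrees, less where a joint would pass 70% of its speed; a pose out of reach is approached as far as the arm can. A call with a gripper value outside its range is refused whole. The fingers move at their own pace and stop on an object; the grip force is fixed at half the most. Time passes only in rows, so rows that repeat a pose let the fingers close. It gives the time, the measured TCP pose, the force and the opening at its end, in the units of the state.
- state(): the state, without advancing time (a new reading comes with each control period).
- read_camera(name): name is "scene" or "top" or "wrist"; returns a dict with "img" (384x512x3 uint8, red, green, blue), "fx", "fy", "cx", "cy" (pixels), "D" ([k1, k2, p1, p2, k3] as OpenCV has them; the pictures are not rectified), "T" (4x4, takes a point from camera to world coordinates). Camera axes: x right, y down, z forward; pixel columns grow to the right and rows downward; lengths in mm; the calibration is good to about 2 mm. A picture is of the moment at which its call begins. There is no depth.
- job_done(): hands the job in, once; it reports no verdict.
The state is a dict: "t": time; "joints": joint angles; "qvel": joint speeds; "tau": joint torques, N m; "eef_pos": TCP position; "tcp_rot": TCP orientation; "ft_force": force on the tool from outside, world axes, zero at the start; "moment": the same for the moment, N m; "opening": opening from 0.0 (shut) to 1.0 (fully open).
Only numpy, scipy, OpenCV 4.12 (cv2) and the standard library are available. Lean on these libraries where they do the work, as an engineer would, in place of code of your own. Each camera call takes 0.05 s, during which the arm holds its last target. There are 200 camera calls.

TASK

Two grey grinding wheels stand on edge in small grooved wooden blocks. Lift the larger wheel out and stand it on edge between the tines of the rack, in its wide gap, lowering it until it rests on both rack bars; do not drop it, the wheel is brittle. Leave the smaller wheel standing in its block.

Things in the scene. Friction and masses are not known exactly. Their poses are not given: they have to be found in the camera images.
- large_wheel: Larger grinding wheel: grey disc 120 mm across, 16 mm thick, 0.4 kg, on edge in a groove (22 mm wide) of a fixed wooden block 100 x 46 mm, 42 mm high; its top, 137 mm above the bench, is free to pinch across the thickness from above. Origin: wheel centre, at first 77 mm above the bench; y: wheel axis, horizontal; z starts up. The blocks may swap places.
- small_wheel: Smaller grinding wheel, same material: 88 mm across, 16 mm thick, on edge in another such block, centre 58 mm and top 102 mm above the bench. Origin at its centre, y along its axis. To be left alone.
- rack: Fixed rack. Plywood base, end boards 40 mm high, two wooden bars along its y axis at x = -35 and +35 mm, tops 36 mm above the bench. On each bar steel tines 8 mm thick, up to 100 mm above the bench, at y = +21, -21, -43, -65 mm. Origin at bench height below the middle of the wide gap; z up. The two narrow gaps (14 mm) are too small for the wheels; the outer one holds a fixed thin disc, top at 95 mm.
- rack_seat (a point): Where the large wheel's centre lies when seated: middle of the rack's wide gap (between the tines at y = +21 and -21 mm, 34 mm clear), 86 mm above the bench. The wheel then rests with its rim on both bars, its axis along this frame's y axis (same axes as the rack), its top 146 mm above the bench.

How it is judged (in metres and radians):
At the end, for the whole second after the job is handed in: Large wheel at rest on both bars in the wide gap: centre within 14 mm (x), 15 mm (y), 10 mm (height) of the seated position, axis within 20 degrees of the rack's y axis (leaning on a tine is fine). Small wheel within 20 mm of its start, upright within 20 degrees (x of large_wheel in the frame of rack between -0.014 and 0.014 m and y of large_wheel in the frame of rack between -0.015 and 0.015 m and z of large_wheel in the frame of rack between 0.076 and 0.096 m and angle between the y axis of large_wheel and the y axis of rack, either way round below 0.35 rad and contact force between large_wheel and rack above 1 N and linear speed of large_wheel below 0.02 m/s and angular speed of large_wheel below 0.15 rad/s and distance of small_wheel from where it was at the start of the episode below 0.02 m and angle between small_wheel's own y axis and vertical above 1.2 rad); the robot touches nothing.
It fails at once if the large wheel is dropped (falls free by more than about 15 mm) (linear speed of large_wheel above 0.55 m/s and contact force between large_wheel and the fingers below 0.05 N).
It fails at once if the small wheel is moved by more than 30 mm (distance of small_wheel from where it was at the start of the episode above 0.03 m).
It also fails if it takes over 48 s, if anything falls off the work surface, if the arm or the gripper's body presses on something with over 40 N, if the wrist force passes 120 N, or if a joint passes its speed limit or range.

## Working session

There is one attempt and no reset: what is moved stays moved. The work goes in short steps, Python scripts to look and compute and a shell command to move; the robot and the scene stay as the last step left them, time stands still between calls to the robot, and variables do not carry over. Pictures are saved under pics/ and viewed, about 8 in all and at most 12, crops included, and the job is handed in when it is done.

```bash
mkdir -p pics; cat > h.py <<'E'
import cv2, numpy as np
from cell import state, read_camera
def snap(name,fn):
    c=read_camera(name); cv2.imwrite(f'pics/{fn}.png',c['img'][:,:,::-1])
    np.savez(f'pics/{fn}.npz',**{k:np.array(c[k]) for k in c}); return c
def load(fn): return np.load(f'pics/{fn}.npz')
def ray(c,uv):
    K=np.array([[c['fx'],0,c['cx']],[0,c['fy'],c['cy']],[0,0,1]],float)
    p=cv2.undistortPoints(np.array([[uv]],float),K,np.array(c['D'],float))[0,0]
    T=np.array(c['T']);d=T[:3,:3]@[p[0],p[1],1];return T[:3,3],d/np.linalg.norm(d)
def atz(c,uv,z):
    o,d=ray(c,uv);return o+d*(z-o[2])/d[2]
def tri(rs):
    A=np.zeros((3,3));b=np.zeros(3)
    for o,d in rs:
        P=np.eye(3)-np.outer(d,d);A+=P;b+=P@o
    x=np.linalg.solve(A,b);return x,[np.linalg.norm((np.eye(3)-np.outer(d,d))@(x-o)) for o,d in rs]
def proj(c,X):
    K=np.array([[c['fx'],0,c['cx']],[0,c['fy'],c['cy']],[0,0,1]],float)
    T=np.linalg.inv(np.array(c['T']));return cv2.projectPoints(np.array(X,float).reshape(-1,3),cv2.Rodrigues(T[:3,:3])[0],T[:3,3],K,np.array(c['D'],float))[0][:,0]
E
python3 - <<'E'
from h import *
np.set_printoptions(precision=3,suppress=True)
ims=[]
for n in ['scene','top','wrist']:
    c=snap(n,n+'0'); print(n,np.array(c['T'])[:3,3],np.array(c['T'])[:3,2],c['fx'])
s=state();print(s)
E
```

```text
scene [   0.84  -521.551  933.472] [ 0.474  0.449 -0.758] 488.34664163176365
top [371.133 -10.218 901.476] [ 0.206  0.    -0.979] 352.2688622675404
wrist [141.379 614.062 383.39 ] [ 0.264 -0.098 -0.959] 285.2617785730242
{'t': 0.15, 'joints': array([ 1.112,  0.491,  1.559,  0.   ,  1.092, -0.106]), 'qvel': array([ 0.001,  0.   , -0.001,  0.001, -0.   , -0.   ]), 'tau': array([  0.001, -61.29 , -25.828,   0.069,   0.047,  -0.   ]), 'eef_pos': array([215.834, 586.355, 194.505]), 'tcp_rot': array([-3.141,  0.001,  1.218]), 'ft_force': array([-0.349,  0.393, -0.286]), 'moment': array([-0.008, -0.013,  0.001]), 'opening': 0.9967894194059186}
```

```bash
python3 - <<'E'
import cv2
for n in ['top','scene']:
    cv2.imwrite(f'pics/{n}0b.png',cv2.resize(cv2.imread(f'pics/{n}0.png'),(800,600),interpolation=cv2.INTER_CUBIC))
E
```

```text
(no output)
```

View pics/top0b.png

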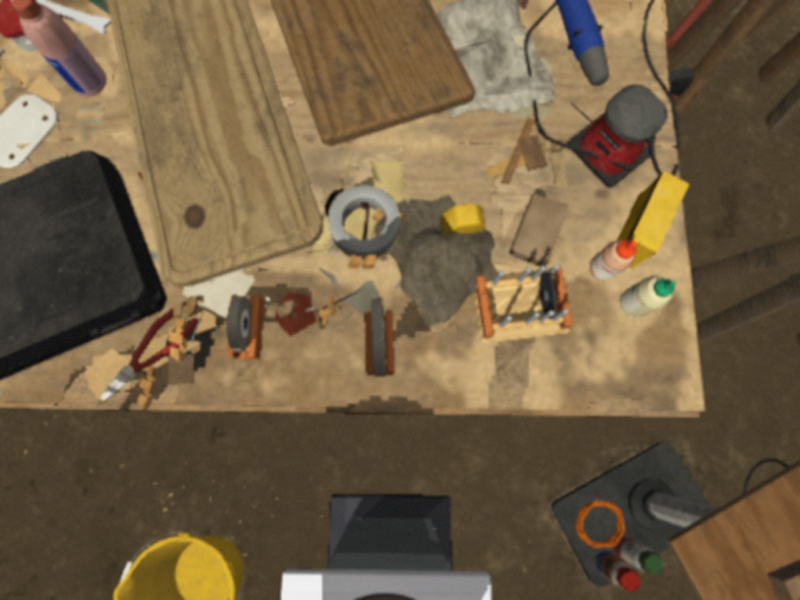

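View pics/scene0b.png

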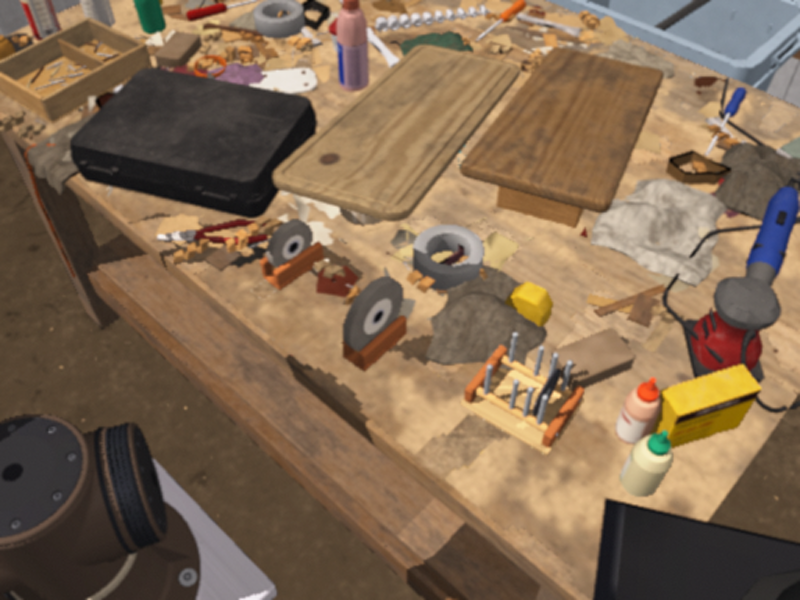

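Top view: the large wheel is near (378,338), the small one near (243,325) and the rack near (525,303), with its disc on the right, so the rack's +y points left. In the scene view the same three are at (377,315), (290,245) and (525,395). Next I'll enlarge both.

```bash
python3 - <<'E'
import cv2
a=cv2.imread('pics/top0.png')[165:250,220:380]; cv2.imwrite('pics/top0c.png',cv2.resize(a,None,fx=5,fy=5,interpolation=cv2.INTER_CUBIC))
a=cv2.imread('pics/scene0.png')[170:290,215:375]; cv2.imwrite('pics/scene0c.png',cv2.resize(a,None,fx=5,fy=5,interpolation=cv2.INTER_CUBIC))
E
```

```text
(no output)
```

View pics/top0c.png

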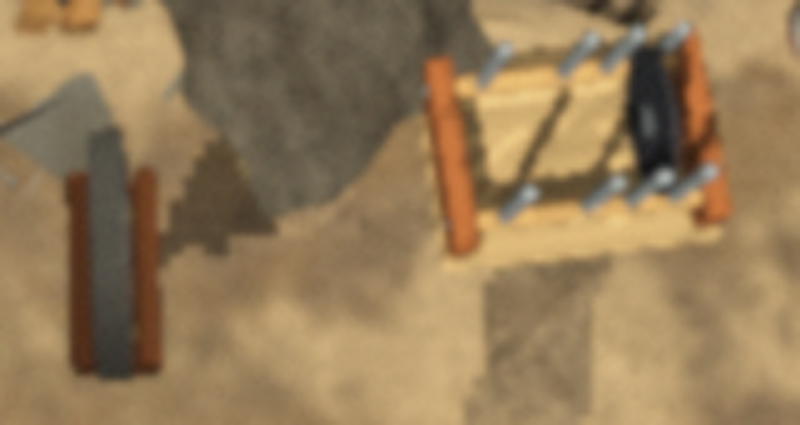

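View pics/scene0c.png

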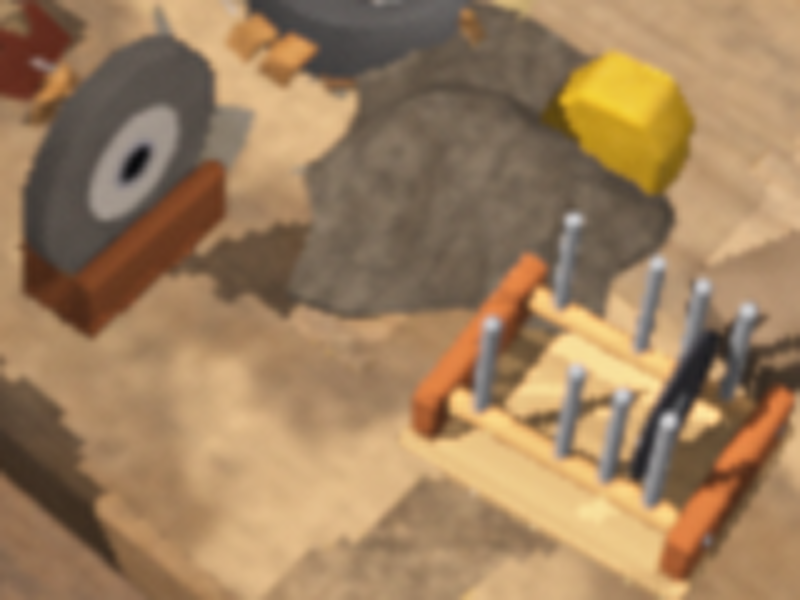

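The crops show all eight tine tops clearly. In the top crop the near bar's are at about (530,192), (618,185), (665,178) and (710,172); the far bar's are at (505,50), (593,42), (638,35) and (685,32). The block's corners and the wheel hub are visible as well.

```bash
python3 - <<'E'
from h import *
from scipy.optimize import least_squares
np.set_printoptions(precision=1,suppress=True)
t,s=load('top0'),load('scene0')
T=lambda p:(220+p[0]/5-.4,165+p[1]/5-.4); S=lambda p:(215+p[0]/5-.4,170+p[1]/5-.4)
tt=[(530,192),(618,185),(665,178),(710,172),(505,50),(593,42),(638,35),(685,32)]
st=[(491,322),(576,370),(622,396),(668,418),(573,218),(656,264),(702,287),(748,310)]
P=[]
for a,b in zip(tt,st):
    x,r=tri([ray(t,T(a)),ray(s,S(b))]);P.append(x);print(x,np.array(r))
P=np.array(P)
M=np.array([[x,y] for x in(-35,35) for y in(21,-21,-43,-65)],float)
def R(a):return np.array([[np.cos(a),-np.sin(a)],[np.sin(a),np.cos(a)]])
f=lambda p:(M@R(p[2]).T+p[:2]-P[:,:2]).ravel()
o=least_squares(f,[400,-200,0]);print('rack',o.x[:2],np.degrees(o.x[2]),o.fun.reshape(-1,2))
# wheel
print('block corners z42',[atz(t,T(p),42)[:2] for p in [(68,173),(155,168),(75,373),(160,371)]])
print('wheel hub face', atz(s,S((135,162)),77))
print('wheel top mid z137',[atz(t,T(p),137)[:2] for p in [(90,250),(131,250)]], 'ends z77',[atz(t,T(p),77)[:2] for p in [(104,128),(115,378)]])
print('hub/rim top apex',)
E
```

```text
[ 531.6 -178.1   98.7] [0.8 0.8]
[ 536.  -219.7   98.7] [0.1 0.1]
[ 539.5 -241.7   98. ] [0.5 0.5]
[ 542.5 -262.7   99.4] [0.3 0.3]
[ 600.1 -168.4   99.2] [0.5 0.5]
[ 604.7 -210.4   98.7] [0.4 0.4]
[ 608.8 -232.1   97.9] [0.4 0.4]
[ 610.4 -254.3   99.8] [0. 0.]
rack [ 568.2 -194.2] 7.477016500498342 [[-0.9  0.2]
 [ 0.2  0.1]
 [-0.4  0.4]
 [-0.6 -0.5]
 [ 0.1 -0.4]
 [ 0.9 -0.1]
 [-0.3 -0.1]
 [ 1.   0.3]]
block corners z42 [array([550.3,  39.8]), array([553.4,  -3.6]), array([450.8,  33.9]), array([452.3,  -7.4])]
wheel hub face [503.4   8.8  77. ]
wheel top mid z137 [array([496. ,  23.7]), array([496.3,   5.7])] ends z77 [array([565.3,  21. ]), array([445.5,  13.4])]
hub/rim top apex
```

Heights agree with the text: tines triangulate to about 99 mm against 100. The rack is at (568,-194) with yaw 7.5°, and the wheel at about (502,15.3) with yaw about 3°. The tool yaw needs to be 93°. Moving above the wheel, at height.

```bash
python3 -m handwheel '[{"hand":0.095,"x":0,"y":0,"z":0.03,"spin":0},{"hand":0.095,"x":0.01,"y":-0.02,"z":0.045,"spin":0.3},{"hand":0.095,"x":0.027,"y":-0.054,"z":0.045,"spin":0.6},{"hand":0.095,"x":0.044,"y":-0.088,"z":0.045,"spin":0.9},{"hand":0.095,"x":0.061,"y":-0.122,"z":0.045,"spin":1.2},{"hand":0.095,"x":0.078,"y":-0.156,"z":0.045,"spin":1.5},{"hand":0.095,"x":0.095,"y":-0.19,"z":0.045,"spin":1.8},{"hand":0.095,"x":0.112,"y":-0.224,"z":0.045,"spin":2.1},{"hand":0.095,"x":0.129,"y":-0.258,"z":0.045,"spin":2.4},{"hand":0.095,"x":0.146,"y":-0.292,"z":0.045,"spin":2.7},{"hand":0.09,"x":0.163,"y":-0.326,"z":0.045,"spin":3.0},{"hand":0.08,"x":0.18,"y":-0.36,"z":0.045,"spin":3.3},{"hand":0.07,"x":0.197,"y":-0.394,"z":0.045,"spin":3.6},{"hand":0.06,"x":0.214,"y":-0.428,"z":0.045,"spin":3.9},{"hand":0.06,"x":0.231,"y":-0.462,"z":0.045,"spin":4.2},{"hand":0.06,"x":0.248,"y":-0.496,"z":0.045,"spin":4.4},{"hand":0.06,"x":0.264,"y":-0.528,"z":0.045,"spin":4.6},{"hand":0.06,"x":0.276,"y":-0.552,"z":0.045,"spin":4.64},{"hand":0.06,"x":0.283,"y":-0.566,"z":0.045,"spin":4.64},{"hand":0.06,"x":0.286,"y":-0.571,"z":0.045,"spin":4.64}]'
python3 - <<'E'
from h import *
c=snap('wrist','w1');cv2.imwrite('pics/w1b.png',cv2.resize(c['img'][:,:,::-1],(800,600),interpolation=cv2.INTER_CUBIC))
s=state();print(s['t'],s['eef_pos'],s['tcp_rot'],s['opening'],s['ft_force'])
E
```

```text
t: 1.82
eef_pos: [502.7, 13.5, 239.6]
tcp_rot: [-3.141, 0.0, 1.621]
ft_force: [0.2, -0.5, -0.4]
opening: 0.633
1.8667 [502.59843377  13.94113802 239.6266417 ] [-3.14123057e+00  4.67186472e-05  1.62083799e+00] 0.628737313261537 [ 0.06744762 -0.39926831 -0.21635436]
```

View pics/w1b.png

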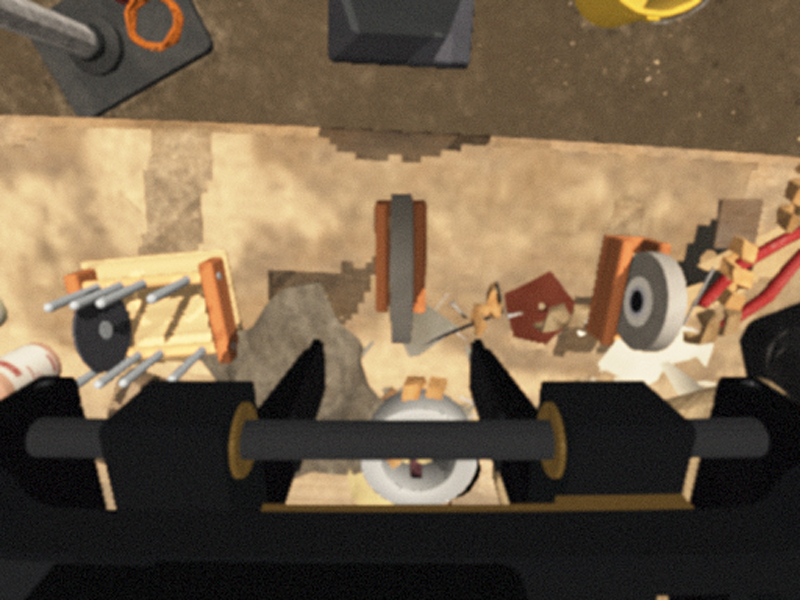

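The wrist view shows the wheel centred on column ~401, with edges at 390 and 412 and ends at about (401,195) and (401,342). It is midway between the fingers. I'll compare this with the predicted silhouette.

```bash
python3 - <<'E'
from h import *
np.set_printoptions(precision=1,suppress=True)
c=load('w1'); t=load('top0'); s=load('scene0')
a=np.radians(3); u=np.array([np.cos(a),np.sin(a),0]); n=np.array([-np.sin(a),np.cos(a),0]); C=np.array([502,15.3,77])
th=np.radians(np.arange(0,360,10))
for o in(-8,8):
    P=np.array([C+n*o+60*(np.cos(k)*u+np.sin(k)*np.array([0,0,1])) for k in th])
    q=proj(c,P)*800/512+.3; print(o,'rows',q[:,1].min(),q[:,1].max(),q[[q[:,1].argmin(),9,q[:,1].argmax()]].ravel())
    q2=(proj(s,P)-[215,170])*5; print(' scene bbox',q2.min(0),q2.max(0))
# height of hub/width of top: image width at row 250 of 16 mm
print('width->z', [ (z,(proj(c,[[490,15.3+8,z],[490,15.3-8,z]])*800/512)) for z in (127,137,147)])
x,r=tri([ray(t,(220+115/5-.4,165+378/5-.4)),ray(c,((401-.3)*.64,(196-.3)*.64))]);print('near rim tri',x,r)
s_=state();g=s_['eef_pos'];print('proj tcp axis at z137',proj(c,[[g[0],g[1],137]])*800/512)
for h in (36,42): print('blk',[atz(c,(p[0]*.64-.2,p[1]*.64-.2),42)[:2] for p in [(377,201),(426,201),(377,311),(427,312)]])
E
```

```text
-8 rows 191.23173128187221 342.0442624950597 [388.7 191.2 387.7 286.8 389.3 342. ]
 scene bbox [44.8 47.9] [218.1 274.7]
8 rows 191.19019383680848 342.0062323627435 [409.5 191.2 411.3 286.7 409.3 342. ]
 scene bbox [18.8 31.4] [192.5 257.2]
width->z [(127, array([[411.6, 266.5],
       [388.5, 265.4]])), (137, array([[412.1, 269.8],
       [388.2, 268.6]])), (147, array([[412.6, 273.2],
       [388. , 272. ]]))]
near rim tri [446.4  13.8  66.7] [np.float64(0.14922194958493876), np.float64(0.149221949584925)]
proj tcp axis at z137 [[397.2 287.2]]
blk [array([453.,  -6.]), array([450.9,  35.7]), array([551.5,  -2.2]), array([550.2,  43.4])]
blk [array([453.,  -6.]), array([450.9,  35.7]), array([551.5,  -2.2]), array([550.2,  43.4])]
```

Prediction and picture agree within about 2 mm. The grasp point is 12 mm below the wheel top, so TCP z goes to 120. Descending, then closing.

```bash
python3 -m handwheel '[{"hand":0.06,"x":0,"y":0,"z":-0.02,"spin":0},{"hand":0.06,"x":0,"y":0,"z":-0.045,"spin":0},{"hand":0.06,"x":0,"y":0,"z":-0.07,"spin":0},{"hand":0.055,"x":0,"y":0,"z":-0.09,"spin":0},{"hand":0.05,"x":0,"y":0,"z":-0.105,"spin":0},{"hand":0.045,"x":0,"y":0,"z":-0.115,"spin":0},{"hand":0.04,"x":0,"y":0,"z":-0.12,"spin":0},{"hand":0.035,"x":0,"y":0,"z":-0.12,"spin":0},{"hand":0.03,"x":0,"y":0,"z":-0.12,"spin":0},{"hand":0.025,"x":0,"y":0,"z":-0.12,"spin":0},{"hand":0.02,"x":0,"y":0,"z":-0.12,"spin":0},{"hand":0.015,"x":0,"y":0,"z":-0.12,"spin":0},{"hand":0.01,"x":0,"y":0,"z":-0.12,"spin":0},{"hand":0,"x":0,"y":0,"z":-0.12,"spin":0},{"hand":0,"x":0,"y":0,"z":-0.12,"spin":0},{"hand":0,"x":0,"y":0,"z":-0.12,"spin":0},{"hand":0,"x":0,"y":0,"z":-0.12,"spin":0},{"hand":0,"x":0,"y":0,"z":-0.12,"spin":0}]'
```

```text
t: 3.37
eef_pos: [501.9, 15.5, 120.0]
tcp_rot: [3.142, -0.0, 1.623]
ft_force: [-0.3, 0.1, 0.0]
opening: 0.005
```

The opening reads 0.005, so the fingers shut on nothing. I need to look before moving.

```bash
python3 - <<'E'
from h import *
a=snap('wrist','w2')['img'];b=snap('scene','s2')['img'];print(state()['opening'],state()['eef_pos'])
o=np.hstack([cv2.resize(a[100:384,100:412],(400,364),interpolation=cv2.INTER_CUBIC),cv2.resize(b[110:292,170:370],(400,364),interpolation=cv2.INTER_CUBIC)])
cv2.imwrite('pics/m2.png',o[:,:,::-1])
E
```

```text
0.008880027224087485 [501.92703254  15.52133419 119.93741086]
```

View pics/m2.png

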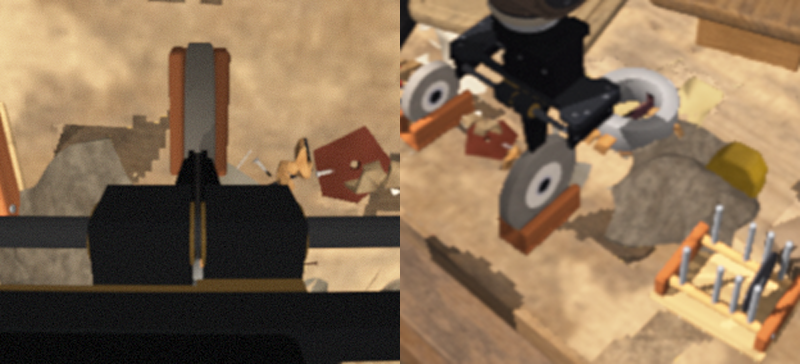

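The fingers really are shut, in line with the wheel but above or beyond it. I'll check where the fingertips should project against the picture, in both cameras.

```bash
python3 - <<'E'
from h import *
np.set_printoptions(precision=1,suppress=True)
w=load('w2');s=load('s2');w1=load('w1')
g=np.array([501.9,15.5,120]); k=1.282
for dz in(-14,5,20,64): 
    P=[g+[0,0,dz]]; print(dz,'wristcrop',(proj(w,P)-[100,100])*k,'scenecrop',(proj(s,P)-[170,110])*2,'w1',proj(w1,[np.array([502.6,14,239.6])+[0,0,dz]])*1.5625)
a=np.radians(3);u=np.array([np.cos(a),np.sin(a),0]);n=np.array([-np.sin(a),np.cos(a),0]);C=np.array([502,15.3,77])
th=np.radians(np.arange(0,360,30))
for o in(-8,8):
    P=np.array([C+n*o+60*(np.cos(t)*u+np.sin(t)*np.array([0,0,1])) for t in th])
    print(o,'wheel scene',((proj(s,P)-[170,110])*2).round().astype(int).tolist(),'wrist',((proj(w,P)-[100,100])*k).round().astype(int).tolist())
print(w['T'],w1['T'])
b=s['img'][110:210,200:300];cv2.imwrite('pics/s2c.png',cv2.resize(b,(800,800),interpolation=cv2.INTER_CUBIC)[200:800,:,::-1])
E
```

```text
-14 wristcrop [[197.  146.6]] scenecrop [[137.3 165. ]] w1 [[397.5 334.9]]
5 wristcrop [[197.  159.4]] scenecrop [[136.8 153.8]] w1 [[397.6 350.5]]
20 wristcrop [[197.  171.3]] scenecrop [[136.3 144.6]] w1 [[397.7 364.9]]
64 wristcrop [[197.  219.7]] scenecrop [[134.9 116.8]] w1 [[398.  423.9]]
-8 wheel scene [[177, 156], [173, 142], [160, 140], [142, 150], [124, 170], [111, 195], [108, 216], [114, 228], [128, 229], [145, 218], [161, 199], [173, 176]] wrist [[186, 210], [184, 224], [182, 212], [181, 169], [181, 108], [182, 59], [184, 40], [186, 48], [187, 73], [187, 107], [187, 145], [187, 181]]
8 wheel scene [[167, 149], [162, 136], [149, 133], [131, 143], [113, 163], [101, 188], [98, 209], [104, 221], [118, 222], [135, 211], [151, 192], [163, 170]] wrist [[208, 210], [209, 224], [211, 212], [212, 169], [212, 108], [211, 59], [210, 40], [208, 48], [207, 73], [207, 107], [206, 145], [207, 181]]
[[ -0.1   1.    0.3 422.6]
 [  1.    0.1   0.   11.4]
 [  0.    0.3  -1.  308.9]
 [  0.    0.    0.    1. ]] [[ -0.1   1.    0.3 423.4]
 [  1.    0.    0.    9.6]
 [ -0.    0.3  -1.  428.6]
 [  0.    0.    0.    1. ]]
```

View pics/s2c.png

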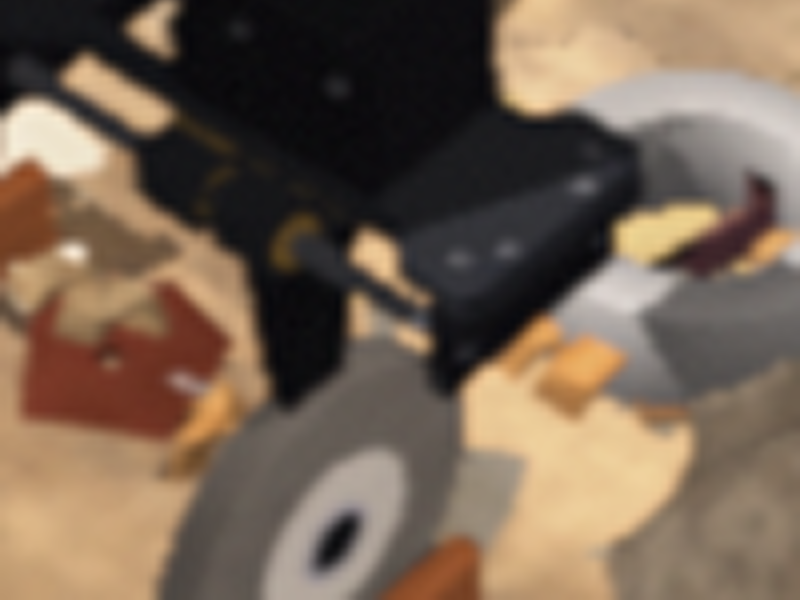

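```bash
python3 - <<'E'
from h import *
a=load('w2')['img'][120:345,180:330]; b=load('w1')['img'][180:330,150:350]
g=lambda i,w,h:cv2.convertScaleAbs(cv2.resize(i,(w,h),interpolation=cv2.INTER_CUBIC),alpha=2.2,beta=10)
o=np.hstack([g(a,400,600),np.vstack([g(b,400,300),np.zeros((300,400,3),np.uint8)])])
cv2.imwrite('pics/m3.png',o[:,:,::-1])
E
```

```text
(no output)
```

View pics/m3.png

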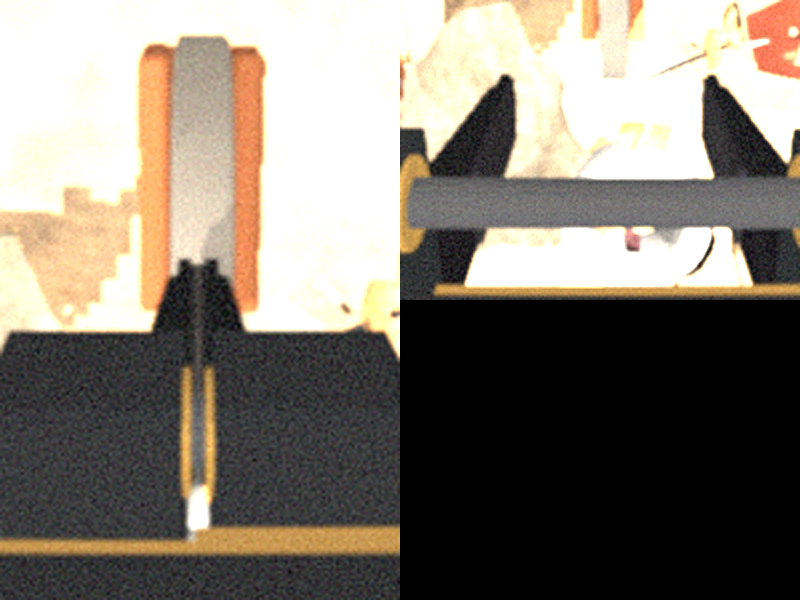

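The wrist crop confirms the jaws are shut to about 2 mm. In the scene crop the finger ends on the middle of the rim, around (290,403), so the fingers appear to be above the rim. The tips must therefore sit higher than the pose reading implies. Opening and going 22 mm lower is safe either way: nominally the tips would be at 84 and the gripper body at 162. I'll do that and close again.

```bash
python3 -m handwheel '[{"hand":0.05,"x":0,"y":0,"z":0.01,"spin":0},{"hand":0.05,"x":0,"y":0,"z":0.01,"spin":0},{"hand":0.05,"x":0,"y":0,"z":0.01,"spin":0},{"hand":0.05,"x":0,"y":0,"z":0.01,"spin":0},{"hand":0.05,"x":0,"y":0,"z":0.01,"spin":0},{"hand":0.05,"x":0,"y":0,"z":0.01,"spin":0},{"hand":0.05,"x":0,"y":0,"z":0.005,"spin":0},{"hand":0.05,"x":0,"y":0,"z":-0.002,"spin":0},{"hand":0.05,"x":0,"y":0,"z":-0.01,"spin":0},{"hand":0.05,"x":0,"y":0,"z":-0.017,"spin":0},{"hand":0.05,"x":0,"y":0,"z":-0.022,"spin":0},{"hand":0.05,"x":0,"y":0,"z":-0.022,"spin":0}]'
python3 - <<'E'
from h import *
b=snap('scene','s3')['img'];a=snap('wrist','w3')['img'];print(state()['opening'],state()['eef_pos'],state()['ft_force'])
o=np.hstack([cv2.resize(a[110:310,155:355],(400,400),interpolation=cv2.INTER_CUBIC),cv2.resize(b[130:230,200:300],(400,400),interpolation=cv2.INTER_CUBIC)])
cv2.imwrite('pics/m4.png',cv2.convertScaleAbs(o[:,:,::-1],alpha=1.7))
E
```

```text
t: 4.47
eef_pos: [501.4, 15.6, 96.6]
tcp_rot: [-3.139, -0.0, 1.623]
ft_force: [-0.1, 1.2, 0.8]
opening: 0.523
0.5267768794701855 [501.850836    15.55511003  97.65709191] [-0.80028237  0.98793685 -0.0529459 ]
```

View pics/m4.png

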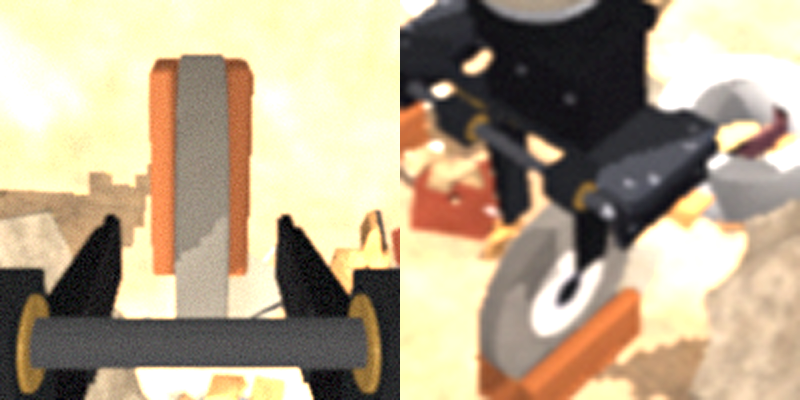

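Now the fingers straddle the wheel, one in front of its face with its tip near the hub. Closing here.

```bash
python3 -m handwheel '[{"hand":0.03,"x":0,"y":0,"z":0,"spin":0},{"hand":0.02,"x":0,"y":0,"z":0,"spin":0},{"hand":0.015,"x":0,"y":0,"z":0,"spin":0},{"hand":0.012,"x":0,"y":0,"z":0,"spin":0},{"hand":0.012,"x":0,"y":0,"z":0,"spin":0},{"hand":0.01,"x":0,"y":0,"z":0,"spin":0},{"hand":0.01,"x":0,"y":0,"z":0,"spin":0},{"hand":0.01,"x":0,"y":0,"z":0,"spin":0}]'
python3 - <<'E'
from h import *
np.set_printoptions(precision=1,suppress=True)
s=load('s3')
print('tip obs 246,199; pred',[proj(s,[[501.9,15.5-o,z]]) .ravel() for o in (25,31) for z in (84,95,106)])
E
```

```text
t: 5.23
eef_pos: [502.0, 15.5, 98.1]
tcp_rot: [3.141, -0.0, 1.623]
ft_force: [-0.3, -0.5, 1.5]
opening: 0.165
tip obs 246,199; pred [array([246.8, 204.6]), array([246.7, 201.4]), array([246.6, 198.2]), array([248.7, 206. ]), array([248.6, 202.8]), array([248.5, 199.6])]
```

The opening of 0.165 is 15.7 mm, so the wheel is gripped. The tips are evidently some 20–30 mm higher than nominal, so the overlap could be shallow. I'll regrip 10 mm deeper for safety.

```bash
python3 -m handwheel '[{"hand":0.03,"x":0,"y":0,"z":0,"spin":0},{"hand":0.03,"x":0,"y":0,"z":0,"spin":0},{"hand":0.03,"x":0,"y":0,"z":0,"spin":0},{"hand":0.03,"x":0,"y":0,"z":-0.003,"spin":0},{"hand":0.03,"x":0,"y":0,"z":-0.007,"spin":0},{"hand":0.03,"x":0,"y":0,"z":-0.01,"spin":0},{"hand":0.03,"x":0,"y":0,"z":-0.01,"spin":0},{"hand":0.02,"x":0,"y":0,"z":-0.01,"spin":0},{"hand":0.015,"x":0,"y":0,"z":-0.01,"spin":0},{"hand":0.005,"x":0,"y":0,"z":-0.01,"spin":0},{"hand":0,"x":0,"y":0,"z":-0.01,"spin":0},{"hand":0,"x":0,"y":0,"z":-0.01,"spin":0},{"hand":0,"x":0,"y":0,"z":-0.01,"spin":0},{"hand":0,"x":0,"y":0,"z":-0.01,"spin":0}]'
python3 -m handwheel '[{"hand":0,"x":0,"y":0,"z":0.002,"spin":0},{"hand":0,"x":0,"y":0,"z":0.005,"spin":0},{"hand":0,"x":0,"y":0,"z":0.008,"spin":0},{"hand":0,"x":0,"y":0,"z":0.01,"spin":0},{"hand":0,"x":0,"y":0,"z":0.01,"spin":0},{"hand":0,"x":0,"y":0,"z":0.01,"spin":0}]'
```

```text
t: 6.4
eef_pos: [502.0, 15.5, 88.0]
tcp_rot: [3.141, 0.0, 1.623]
ft_force: [0.0, -0.9, -0.1]
opening: 0.169
t: 6.9
eef_pos: [502.0, 15.5, 98.1]
tcp_rot: [3.141, -0.0, 1.623]
ft_force: [-0.5, -0.3, -2.8]
opening: 0.167
```

The wheel's weight shows on the wrist (about -3 N, 4 N expected). Lifting.

```bash
python3 -m handwheel '[{"hand":0,"x":0,"y":0,"z":0.005,"spin":0},{"hand":0,"x":0,"y":0,"z":0.013,"spin":0},{"hand":0,"x":0,"y":0,"z":0.023,"spin":0},{"hand":0,"x":0,"y":0,"z":0.035,"spin":0},{"hand":0,"x":0,"y":0,"z":0.047,"spin":0},{"hand":0,"x":0,"y":0,"z":0.059,"spin":0},{"hand":0,"x":0,"y":0,"z":0.071,"spin":0},{"hand":0,"x":0,"y":0,"z":0.083,"spin":0},{"hand":0,"x":0,"y":0,"z":0.095,"spin":0},{"hand":0,"x":0,"y":0,"z":0.106,"spin":0},{"hand":0,"x":0,"y":0,"z":0.114,"spin":0},{"hand":0,"x":0,"y":0,"z":0.118,"spin":0},{"hand":0,"x":0,"y":0,"z":0.12,"spin":0},{"hand":0,"x":0,"y":0,"z":0.12,"spin":0},{"hand":0,"x":0,"y":0,"z":0.12,"spin":0}]'
python3 - <<'E'
from h import *
b=snap('scene','s4')['img'];a=snap('top','t4')['img'];print(state()['opening'],state()['eef_pos'],state()['ft_force'],state()['moment'])
o=np.hstack([cv2.resize(a[140:265,215:340],(400,400),interpolation=cv2.INTER_CUBIC),cv2.resize(b[110:235,195:320],(400,400),interpolation=cv2.INTER_CUBIC)])
cv2.imwrite('pics/m5.png',cv2.convertScaleAbs(o[:,:,::-1],alpha=1.5))
E
```

```text
t: 8.15
eef_pos: [501.7, 15.6, 217.6]
tcp_rot: [-3.141, -0.0, 1.623]
ft_force: [-0.2, -0.0, -3.3]
opening: 0.167
0.16530918126617636 [501.71927167  15.5534159  217.4402103 ] [ 0.89926022  0.02000249 -3.78543196] [ 0.05660182 -0.01867712 -0.05737317]
```

View pics/m5.png

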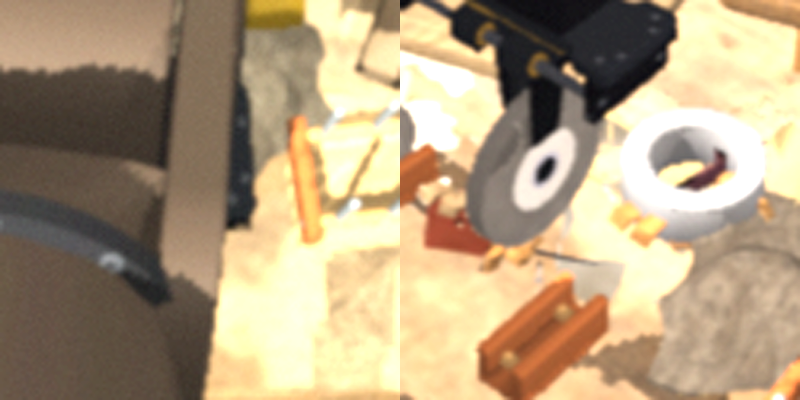

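The wheel hangs clear of the block and upright, with its hub at about (546,170) in the right half. I'll use the hub to get the wheel's true centre, and work out the shift to the seat.

```bash
python3 - <<'E'
from h import *
np.set_printoptions(precision=1,suppress=True)
s=load('s4'); o,d=ray(s,(195+146/3.2-.4,110+170/3.2-.4)); print('hub',o+d*(7.3-o[1])/d[1])
s0=load('scene0'); o,d=ray(s0,(215+135/5-.4,170+162/5-.4)); print('hub before',o+d*(7.3-o[1])/d[1])
# silhouette residual: bbox of wheel in s4
a=np.radians(3);u=np.array([np.cos(a),np.sin(a),0]);n=np.array([-np.sin(a),np.cos(a),0])
for C in ([502,15.5,207],[505,15.5,207]):
    P=np.array([np.array(C)-n*8+60*(np.cos(t)*u+np.sin(t)*np.array([0,0,1])) for t in np.radians(range(0,360,5))])
    q=(proj(s,P)-[195,110]+.4)*3.2+[400,0];print(q.min(0),q.max(0))
E
```

```text
hub [502.9   7.3 206. ]
hub before [502.    7.3  79.4]
[482.2  86.1] [604.4 249.4]
[485.6  83.8] [607.4 246.9]
```

The wheel centre comes out at about (502.7,15.4,206.5), as expected. The shift to the seat is (+0.066,-0.210) with spin 0.9; after that, 120 mm down to rest.

```bash
python3 -m handwheel '[{"hand":0,"x":0.001,"y":-0.004,"z":0,"spin":0},{"hand":0,"x":0.004,"y":-0.012,"z":0,"spin":0.05},{"hand":0,"x":0.008,"y":-0.024,"z":0,"spin":0.1},{"hand":0,"x":0.013,"y":-0.04,"z":0,"spin":0.2},{"hand":0,"x":0.019,"y":-0.058,"z":0,"spin":0.3},{"hand":0,"x":0.025,"y":-0.078,"z":0,"spin":0.4},{"hand":0,"x":0.031,"y":-0.098,"z":0,"spin":0.5},{"hand":0,"x":0.037,"y":-0.118,"z":0,"spin":0.6},{"hand":0,"x":0.043,"y":-0.138,"z":0,"spin":0.7},{"hand":0,"x":0.049,"y":-0.157,"z":0,"spin":0.8},{"hand":0,"x":0.055,"y":-0.175,"z":0,"spin":0.9},{"hand":0,"x":0.06,"y":-0.19,"z":0,"spin":0.9},{"hand":0,"x":0.063,"y":-0.2,"z":0,"spin":0.9},{"hand":0,"x":0.065,"y":-0.206,"z":0,"spin":0.9},{"hand":0,"x":0.066,"y":-0.209,"z":0,"spin":0.9},{"hand":0,"x":0.066,"y":-0.21,"z":0,"spin":0.9},{"hand":0,"x":0.066,"y":-0.21,"z":0,"spin":0.9},{"hand":0,"x":0.066,"y":-0.21,"z":0,"spin":0.9}]'
python3 -m handwheel '[{"hand":0,"x":0,"y":0,"z":-0.004,"spin":0},{"hand":0,"x":0,"y":0,"z":-0.01,"spin":0},{"hand":0,"x":0,"y":0,"z":-0.017,"spin":0},{"hand":0,"x":0,"y":0,"z":-0.023,"spin":0},{"hand":0,"x":0,"y":0,"z":-0.027,"spin":0},{"hand":0,"x":0,"y":0,"z":-0.03,"spin":0},{"hand":0,"x":0,"y":0,"z":-0.03,"spin":0}]'
python3 - <<'E'
from h import *
b=snap('scene','s5')['img'];a=snap('wrist','w5')['img'];print(state()['opening'],state()['eef_pos'],state()['tcp_rot'],state()['ft_force'],state()['moment'])
o=np.hstack([cv2.resize(a[80:280,155:355],(400,400),interpolation=cv2.INTER_CUBIC),cv2.resize(b[150:300,255:405],(400,400),interpolation=cv2.INTER_CUBIC)])
cv2.imwrite('pics/m6.png',cv2.convertScaleAbs(o[:,:,::-1],alpha=1.4))
E
```

```text
t: 9.75
eef_pos: [567.8, -193.8, 218.0]
tcp_rot: [-3.142, -0.0, 1.702]
ft_force: [0.0, 0.2, -3.4]
opening: 0.168
t: 10.33
eef_pos: [567.7, -194.4, 187.1]
tcp_rot: [-3.141, -0.001, 1.701]
ft_force: [-0.8, 0.3, -3.1]
opening: 0.167
0.16776724977672172 [ 567.97669235 -194.51637156  187.92152539] [-3.14152335e+00 -1.33623237e-04  1.70138442e+00] [-0.59302226  0.35863135 -3.01349044] [0.05921897 0.00105358 0.04075926]
```

View pics/m6.png

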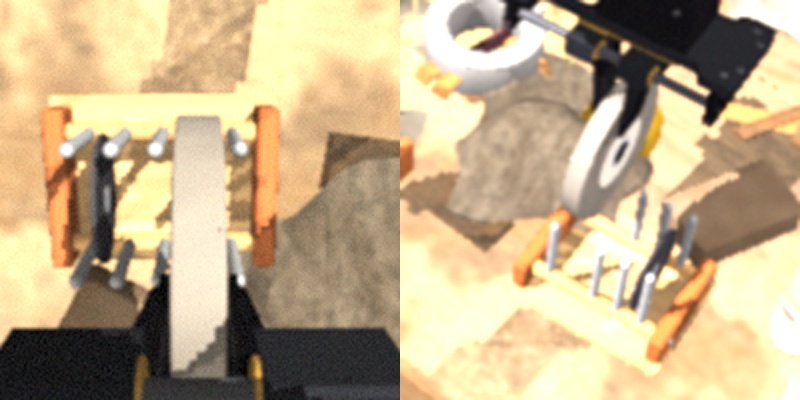

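The wheel is above the wide gap. In the wrist half the near tine tops of that gap are at about (153,147) and (240,148), with the wheel rim (173–222) between them. I'll check the rack from this view.

```bash
python3 - <<'E'
from h import *
np.set_printoptions(precision=1,suppress=True)
w=load('w5')
a=np.radians(7.5)
for nm,p,m in [('y+21',(240,148),(-35,21)),('y-21',(153,147),(-35,-21)),('-43',(110,150),(-35,-43)),('-65',(66,151),(-35,-65))]:
    e=np.array([568.2+m[0]*np.cos(a)-m[1]*np.sin(a),-194.2+m[0]*np.sin(a)+m[1]*np.cos(a),100])
    print(nm,atz(w,(155+p[0]/2-.25,80+p[1]/2-.25),100),'exp',e,'px',(proj(w,[e])-[155,80])*2)
# wheel plane: front bottom rim expected
u=np.array([np.cos(a),np.sin(a),0]);n=np.array([-np.sin(a),np.cos(a),0]);C=np.array([568.2,-194.2,177])
for o in(-8,8):
    print(o,[((proj(w,[C+n*o+60*(np.cos(t)*u+np.sin(t)*np.array([0,0,1]))])-[155,80])*2).ravel() for t in np.radians([180,150,120])])
E
```

```text
y+21 [ 531.  -178.6  100. ] exp [ 530.8 -177.9  100. ] px [[241.  147.2]]
y-21 [ 536.  -220.8  100. ] exp [ 536.2 -219.6  100. ] px [[154.8 147.2]]
-43 [ 540.2 -241.4  100. ] exp [ 539.1 -241.4  100. ] px [[109.8 147.2]]
-65 [ 543.5 -262.8  100. ] exp [ 542.  -263.2  100. ] px [[ 64.8 147.3]]
-8 [array([175. , 111.1]), array([171.5, 148.3]), array([169. , 241.4])]
8 [array([221.3, 111.1]), array([225. , 148.3]), array([227.6, 241.4])]
```

Everything agrees within 1.5 mm. Lowering to just above rest (6 mm short), then feeling for contact.

```bash
python3 -m handwheel '[{"hand":0,"x":0,"y":0,"z":-0.004,"spin":0},{"hand":0,"x":0,"y":0,"z":-0.011,"spin":0},{"hand":0,"x":0,"y":0,"z":-0.019,"spin":0},{"hand":0,"x":0,"y":0,"z":-0.027,"spin":0},{"hand":0,"x":0,"y":0,"z":-0.035,"spin":0},{"hand":0,"x":0,"y":0,"z":-0.043,"spin":0},{"hand":0,"x":0,"y":0,"z":-0.051,"spin":0},{"hand":0,"x":0,"y":0,"z":-0.059,"spin":0},{"hand":0,"x":0,"y":0,"z":-0.066,"spin":0},{"hand":0,"x":0,"y":0,"z":-0.073,"spin":0},{"hand":0,"x":0,"y":0,"z":-0.079,"spin":0},{"hand":0,"x":0,"y":0,"z":-0.083,"spin":0},{"hand":0,"x":0,"y":0,"z":-0.085,"spin":0},{"hand":0,"x":0,"y":0,"z":-0.085,"spin":0},{"hand":0,"x":0,"y":0,"z":-0.085,"spin":0}]'
python3 -m handwheel '[{"hand":0,"x":0,"y":0,"z":-0.001,"spin":0},{"hand":0,"x":0,"y":0,"z":-0.002,"spin":0},{"hand":0,"x":0,"y":0,"z":-0.003,"spin":0},{"hand":0,"x":0,"y":0,"z":-0.004,"spin":0},{"hand":0,"x":0,"y":0,"z":-0.004,"spin":0},{"hand":0,"x":0,"y":0,"z":-0.004,"spin":0}]'
```

```text
t: 11.68
eef_pos: [568.1, -194.5, 103.1]
tcp_rot: [3.141, 0.0, 1.701]
ft_force: [-0.0, -0.6, -2.8]
opening: 0.168
t: 12.18
eef_pos: [567.9, -194.5, 98.9]
tcp_rot: [-3.142, -0.0, 1.701]
ft_force: [0.6, 0.4, -3.1]
opening: 0.162
```

Still hanging free (-3 N). Going on in 1 mm steps.

```bash
python3 -m handwheel '[{"hand":0,"x":0,"y":0,"z":-0.0005,"spin":0},{"hand":0,"x":0,"y":0,"z":-0.001,"spin":0},{"hand":0,"x":0,"y":0,"z":-0.0015,"spin":0},{"hand":0,"x":0,"y":0,"z":-0.0015,"spin":0},{"hand":0,"x":0,"y":0,"z":-0.0015,"spin":0}]'
python3 -m handwheel '[{"hand":0,"x":0,"y":0,"z":-0.0005,"spin":0},{"hand":0,"x":0,"y":0,"z":-0.001,"spin":0},{"hand":0,"x":0,"y":0,"z":-0.001,"spin":0},{"hand":0,"x":0,"y":0,"z":-0.001,"spin":0}]'
```

```text
t: 12.6
eef_pos: [568.0, -194.5, 97.5]
tcp_rot: [3.141, -0.0, 1.701]
ft_force: [0.4, -0.1, -2.6]
opening: 0.171
t: 12.93
eef_pos: [568.4, -194.6, 97.1]
tcp_rot: [3.14, 0.001, 1.701]
ft_force: [0.4, 1.0, 5.8]
opening: 0.167
```

Contact at z = 97.1, exactly where expected: the force rose from -2.6 to +5.8 N. Releasing, then straight up.

```bash
python3 -m handwheel '[{"hand":0.018,"x":0,"y":0,"z":0,"spin":0},{"hand":0.02,"x":0,"y":0,"z":0,"spin":0},{"hand":0.024,"x":0,"y":0,"z":0,"spin":0},{"hand":0.03,"x":0,"y":0,"z":0,"spin":0},{"hand":0.036,"x":0,"y":0,"z":0,"spin":0},{"hand":0.042,"x":0,"y":0,"z":0,"spin":0},{"hand":0.045,"x":0,"y":0,"z":0,"spin":0},{"hand":0.045,"x":0,"y":0,"z":0,"spin":0},{"hand":0.045,"x":0,"y":0,"z":0,"spin":0}]'
python3 - <<'E'
from h import *
b=snap('scene','s6')['img'];a=snap('wrist','w6')['img'];print(state()['opening'],state()['eef_pos'],state()['ft_force'])
o=np.hstack([cv2.resize(a[80:280,155:355],(400,400),interpolation=cv2.INTER_CUBIC),cv2.resize(b[150:300,255:405],(400,400),interpolation=cv2.INTER_CUBIC)])
cv2.imwrite('pics/m7.png',cv2.convertScaleAbs(o[:,:,::-1],alpha=1.4))
E
```

```text
t: 13.68
eef_pos: [567.9, -194.5, 96.5]
tcp_rot: [-3.142, -0.0, 1.702]
ft_force: [-0.2, 0.3, 1.0]
opening: 0.474
0.47149353228480556 [ 567.9432834  -194.46810965   96.43648416] [-0.07430095 -0.07020537 -0.14395467]
```

View pics/m7.png

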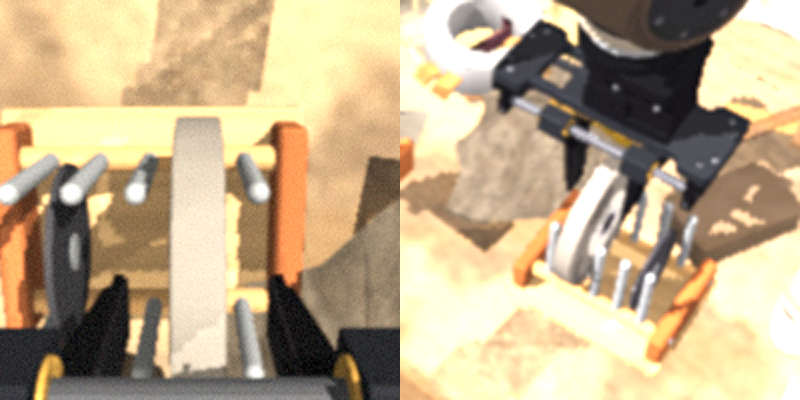

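The wheel stands upright in the wide gap, free of both fingers. That was the 12th and last picture. Retreating straight up, with numeric checks after.

```bash
python3 -m handwheel '[{"hand":0.045,"x":0,"y":0,"z":0.004,"spin":0},{"hand":0.045,"x":0,"y":0,"z":0.012,"spin":0},{"hand":0.045,"x":0,"y":0,"z":0.022,"spin":0},{"hand":0.045,"x":0,"y":0,"z":0.034,"spin":0},{"hand":0.045,"x":0,"y":0,"z":0.048,"spin":0},{"hand":0.045,"x":0,"y":0,"z":0.064,"spin":0},{"hand":0.045,"x":0,"y":0,"z":0.08,"spin":0},{"hand":0.045,"x":0,"y":0,"z":0.1,"spin":0},{"hand":0.045,"x":0,"y":0,"z":0.12,"spin":0},{"hand":0.045,"x":0,"y":0,"z":0.14,"spin":0},{"hand":0.045,"x":0,"y":0,"z":0.155,"spin":0},{"hand":0.045,"x":0,"y":0,"z":0.165,"spin":0},{"hand":0.045,"x":0,"y":0,"z":0.17,"spin":0},{"hand":0.045,"x":0,"y":0,"z":0.17,"spin":0},{"hand":0.045,"x":0,"y":0,"z":0.17,"spin":0},{"hand":0.045,"x":0,"y":0,"z":0.17,"spin":0}]'
python3 - <<'E'
from h import *
np.set_printoptions(precision=1,suppress=True)
w=snap('wrist','w7');s=snap('scene','s7');s6=load('s6');s0=load('scene0')
a=np.radians(7.5);u=np.array([np.cos(a),np.sin(a),0]);n=np.array([-np.sin(a),np.cos(a),0]);C=np.array([568.2,-194.2,86])
# rim edges across a row: expected vs brightness/gradient profile in the wrist view
for th in (150,120,100):
    e=[proj(w,[C+n*o+60*(np.cos(np.radians(th))*u+np.sin(np.radians(th))*np.array([0,0,1]))])[0] for o in(-8,8)]
    r=int(round(e[0][1]));x0=int(e[0][0])-12;g=w['img'][r,x0:x0+46].astype(int);sat=g.max(1)-g.min(1)
    print(th,'row',r,'exp cols',e[0][0],e[1][0],'grey cols',x0+np.where(sat<22)[0])
# small wheel and surroundings unchanged in the scene view
A=s0['img'][130:190,160:215].astype(int);B=s['img'][130:190,160:215].astype(int);print('small wheel region mean diff',abs(A-B).mean())
# template match of wheel in scene: now vs before release (s6)
b=state();print(b['ft_force'],b['eef_pos'],b['t'])
# hub from scene: pale disc / dark hole near expected
e=proj(s,[C-n*8])[0];x,y=e.round().astype(int);p=cv2.cvtColor(s['img'],cv2.COLOR_RGB2GRAY)[y-9:y+10,x-9:x+10];print('hub exp',e);print(p)
E
```

```text
t: 15.12
eef_pos: [567.6, -194.3, 265.6]
tcp_rot: [-3.14, -0.001, 1.701]
ft_force: [1.4, -0.6, -0.4]
opening: 0.473
150 row 131 exp cols 246.87754378711045 260.5732544486127 grey cols []
120 row 153 exp cols 246.55714656507334 260.9071578294669 grey cols []
100 row 171 exp cols 246.5237634438845 260.9405715409112 grey cols []
small wheel region mean diff 16.67939393939394
[ 0.5 -1.  -1.1] [ 567.7 -194.4  265.6] 15.2167
hub exp [332.3 233.3]
[[206 209 209 210 210 208 190 145 104  93 102 128 156 169 171 165 141 107
   88]
 [208 209 209 210 210 199 160 113  94  97 123 152 168 170 168 154 125  98
   89]
 [208 208 208 208 204 179 131  98  94 111 143 163 169 169 163 139 109  92
   94]
 [208 207 208 209 198 156 110  95 104 135 159 166 166 164 155 129 101  90
  109]
 [207 209 210 204 180 131  96  96 122 155 164 161 156 156 137 111  94  96
  130]
 [208 209 207 194 152 109  92 105 141 162 155 138 141 150 128  96  89 111
  159]
 [206 207 202 168 122  94  94 121 154 159 125  91 112 143 121  89  96 140
  173]
 [203 202 187 142  99  90 108 141 159 141  88  64 114 140 109  87 120 180
  193]
 [199 1
[... 184 characters left out ...]
 154 100  49  74 125 132  98  92 143 197 214
  206]
 [177 135  99  93 107 145 162 142  84  64 104 122 109  84 105 161 192 208
  205]
 [156 114  92  94 121 155 158 125  84  99 128 116  92  77  99 132 153 184
  184]
 [134 100  89 102 140 163 157 125 114 135 128 101  81  77  98 114 122 134
  125]
 [118  91  91 115 153 168 157 146 149 150 118  89  78  78  92 100 103 100
   87]
 [102  89  96 130 161 168 162 160 160 140 100  89  98  97  97  96  96  94
   85]
 [ 93  88 103 142 165 171 169 165 152 113  83 104 131 122 108 101  98  96
   90]
 [ 89  90 112 152 169 171 171 162 134  93  83 114 136 136 126 116 107 101
   97]
 [ 90  92 119 156 169 170 182 175 135  92  93 120 134 138 137 134 128 118
  109]]
```

The hub hole is at (333,232.5) against (332.3,233.3) expected, so the wheel is seated within 1–2 mm. The small-wheel difference needs explaining (perhaps arm or shadow), so I'll locate it by template matching.

```bash
python3 - <<'E'
from h import *
g=lambda c:cv2.cvtColor(c['img'],cv2.COLOR_RGB2GRAY)
s0,s7=load('scene0'),load('s7');s8=snap('scene','s8');w7=load('w7')
x0,x1,y0,y1=168,206,138,180   # small wheel + block
m=cv2.matchTemplate(g(s7)[y0-10:y1+10,x0-10:x1+10],g(s0)[y0:y1,x0:x1],cv2.TM_CCOEFF_NORMED);print('small: score,shift',m.max(),np.array(np.unravel_index(m.argmax(),m.shape))-10, 'raw shift0',m[10,10])
print('large-wheel motion',abs(g(s7).astype(int)-g(s8))[200:270,305:360].mean())
for r in (131,153,171): print(r,g(w7)[r,238:270])
E
```

```text
small: score,shift 0.838894 [0 0] raw shift0 0.838894
large-wheel motion 0.5690909090909091
131 [220 220 221 220 219 219 218 219 203 178 161 163 163 164 163 162 167 161
 168 160 165 164 186 208 219 218 220 219 217 220 219 217]
153 [100  99  97  97  98 102  99  95 123 172 194 198 197 196 200 202 201 196
 197 195 201 188 187 182 202 197 196 190 166 130 102 101]
171 [102 102  99 103 101  96  97 105 129 175 199 203 205 203 198 204 197 201
 197 201 197 199 192 200 205 211 211 201 165 116 100  97]
```

The rim edges at row 131 (246.7–260.3) match the expected 246.9–260.6. The small wheel shows zero shift and nothing is moving, so I'm handing in.

```bash
python3 -c "
from cell import job_done; print(job_done())"
```

```text
the job is handed in; nothing more can be done
None
```

The large wheel is standing in the rack's wide gap, resting on the bars. I lowered it until contact, released it without a drop, and handed the job in at about 15 s on the robot's clock.

**Placing:** The rack was measured at (568, -194) mm with a yaw of 7.5°. The bars took the wheel's weight at the expected height: force rose from -2.6 to +5.8 N at tool z of 97.1 mm.

**Last checks:**
- **Large wheel:** After release, its hub hole and rim edges lay within 1 pixel of the predicted seated pose, about 1–2 mm. Two consecutive pictures showed no motion.
- **Gripper:** It was open and about 170 mm above the release point when I handed in.
- **Small wheel:** The best template match was at zero shift.

**What failed or disagreed:**
- **First grasp missed:** The jaws shut on nothing at tool z 120 mm. The fingertips seemed to be 20–30 mm higher than the stated tool geometry implies, and I did not find out why. Going 22 mm lower gripped the wheel at 15.7 mm. I then regripped 10 mm deeper before lifting, and the seating height came out right.
- **Lifted weight:** The wrist read about 3–3.8 N for the wheel, against the 4 N expected.
- **Weaker small-wheel evidence:** The template score was only 0.84 and the picture region differed from the start (mean difference 17). I took this as the arm's shadow without confirming it.
- **Colour test:** A colour-based check of the large wheel's rim found nothing, so I used brightness edges instead.

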